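# Run the probe boom out to its next hole

## Robot

A 7-joint arm with a two-finger parallel gripper is mounted at the origin on the work surface. World frame = base frame: x ahead of the robot, y to its left, z up, the work surface at z = 0. Lengths are in m, angles in rad, forces in N, time in s.
With the tool pointing down it reaches from about 0.4 to 0.85 m from the base axis. Payload 10.4 kg.
Tool frame: the origin (TCP) lies between the finger pads; the fingertips stand 14 mm ahead of it and the grasp point (between the pads) lies 5 mm behind it; z points along the fingers, y is the line along which they close (so a half turn about z gives the same grasp; the last joint's range is limited). The gripper opens to 87 mm and grips with 3 to 60 N. Pads are 19 mm wide; open, the fingers measure 117 mm over their backs; the gripper's body (75 mm by 190 mm) begins 51 mm behind the grasp point.
Start: joints at [-1.192, 0.332, -0.065, 1.46, 0.022, 1.35, -0.088], TCP at [0.244, 0.575, 0.215] pointing down, gripper open.
Joint ranges: [-2.6, 2.6], [-0.5, 2.12], [-1.47, 1.34], [0.16, 2.42], [-1.27, 4.41], [0.06, 2.06], [-2.6, 2.6]. Speed limits (rad/s): [2.22, 2.22, 2.79, 2.79, 3.14, 3.14, 3.14].

## Interface

Orientations are given as a unit quaternion [x, y, z, w].
In Python, from cell import state, read_camera, calibration, job_done gives the robot as it stands.
- The arm moves only by the tool carry_out, never from a script. Its argument "rows" is a list of rows, each a list of 4 numbers: the shift along the tool's x, y, z in units of 0.2 m (1.0 is 0.2 m), then the turn about the tool's z in units of pi/2 rad (1.0 is pi/2 rad). In form: [[dx, dy, dz, roll], ...]. A call has 1 to 8 rows; each row is the pose to reach, as a shift and turn from the pose commanded when the call began, along the tool's axes at that moment; what a row does not reach only later rows make up. A row lasts 1/12 s, in which the tool goes at most 41.7 mm and 7.16 degrees, less where a joint would pass 70% of its speed; a pose out of reach is approached as far as the arm can. A call with a number of a shift or a turn outside -1 to 1 is refused whole. A call with a gripper value outside its range is refused whole. "grip" is the closure, from -1 (fully open) to 1 (shut), set as the call begins (left out, the last holds). The fingers move at their own pace and stop on an object; "force" is the grip in N (left out, the last holds). Time passes only in rows, so rows that repeat a pose let the fingers close. It gives the time, the measured TCP pose, the force, the opening and the grip force at its end, in the units of the state.
- state(): the state, without advancing time (a new reading comes with each control period).
- read_camera(name): name is "scene" or "top"; returns (picture, depth): 420x560x3 uint8, blue, green, red; 420x560 float32, m along the optical axis (not along the pixel's ray), 0 where there is no reading.
- calibration(name): a dict with "K" (3x3 intrinsics, pixels), "R" (3x3) and "t" (3): a world point X has camera coordinates R X + t. Camera axes: x right, y down, z forward; pixel columns grow to the right and rows downward; lengths in m; the calibration is good to about 2 mm. A picture is of the moment at which its call begins. calibration takes no time and is no camera call.
- job_done(): hands the job in; it is judged then, once.
The state is a dict: "time": time; "joint_pos": joint angles; "qd": joint speeds; "joint_torque": joint torques, N m; "position": TCP position; "eef_rot": TCP orientation; "force": force on the tool from outside, world axes, zero at the start; "ft_torque": the same for the moment, N m; "opening": finger opening in m; "grasp_force": force on a finger pad.
Only numpy, scipy, OpenCV 4.12 (cv2) and the standard library are available. Lean on these libraries where they do the work, as an engineer would, in place of code of your own. Each camera call takes 0.05 s, during which the arm holds its last target. There are 200 camera calls.

## Task

Run the telescopic probe boom out by one hole so that its probe head comes over the glass dish: press the black spring button to free the inner tube, slide the tube outwards, and let the button pop up fully into the next hole. Do not strain the button against the edge of a hole, leave it let go, and leave the dish and the other things on the bench undisturbed.

Things in the scene. Friction and masses are not known exactly. Their poses are not given: they have to be found in the camera images.
- stand: Fixed, heavy: blue base plate 200 x 130 x 12 mm and a short post that carry a level rectangular aluminium outer tube (40 mm wide, 32 tall, top 130 mm above the bench). Origin: on the bench, straight below the first hole, where the button sits at the start. x axis: level along the tube, outwards (the way the boom extends); z up. The tube spans x = -115 to about +130 mm.
- first_hole (a point): Centre of the first hole in the tube's top face, 130 mm up. A slot 8 mm wide runs along the top, with holes 16 mm long and 22 mm wide in it. The next hole lies 48 to 64 mm outwards, centre to centre; just where differs from stand to stand and is not given; one more follows 52 mm on. From about 10 to 26 mm outwards the tube is a sleeve 43 mm wide, its top 131 mm up.
- button_cap (a point): Centre of the spring button's black cap, 24 mm along x 24 across x 16 mm tall, on a thin stem through the slot, sides and top free. Popped up in a hole: top 157 mm, underside 141 mm above the bench; riding between holes 5.5 to 6 mm lower. It can be pressed, pinched by its sides, or pushed along against its flank: the inner tube moves with it.
- button (a joint): Downward travel of the button (m): 0 popped up in a hole, 0.0055 to 0.006 riding under the slot between holes, 0.009 hard stop. Its 14 mm long shoulder (1 mm play each way in a hole) locks the tube unless over 6 mm down. Spring 4 N at 0, 6.3 N at the stop. Once some 16 mm off a hole it may be let go: it stays down and snaps up at the next hole, if not held down there.
- boom (a joint): How far the inner tube is run out (m): about 0 at the start, in the first hole; grows outwards, end stop at 0.118. Steel inner tube 30 mm wide, 18 mm tall; it slides along the stand's x axis against about 1.5 N of friction, stays where it is left and carries the button and probe head.
- probe_head (a point): Centre of the black clamp block (34 x 40 x 34 mm) on the outer end of the inner tube, 170 mm outwards of the button, 109 mm above the bench. A white probe barrel, 26 mm diameter, hangs from it to 54 mm above the bench, its thin tip to 38 mm.
- dish: Loose open glass dish, 90 mm diameter, 26 mm high, origin at the centre of its underside; it stands below where the probe head will come. Leave alone.
- wash_bottle: Loose white bottle, 60 mm diameter, 140 mm high, origin at the centre of its underside; stands beside the stand. Leave alone.
- sample_jar: Loose small amber jar, 48 mm diameter, 55 mm high, origin at the centre of its underside. Leave alone.
- screwdriver: Loose screwdriver 160 mm long lying on the bench, handle and shaft along its x axis. Leave alone.

How it is judged:
By the outcome, as a careful person would: the job done as asked, in the order asked, and still so for the second after the job is handed in, with the robot touching nothing.
It also fails if it takes over 45 s, if anything falls off the work surface, if the arm or the gripper's body presses on something with over 40 N, if the wrist force passes 120 N, or if a joint passes its speed limit or range.

## Working session

There is one attempt and no reset: what is moved stays moved. The work goes in short steps, Python scripts to look and compute and a tool call to move; the robot and the scene stay as the last step left them, time stands still between calls to the robot, and variables do not carry over. Pictures are saved under pics/ and viewed, at most 10 in all, crops included, and the job is handed in when it is done.

Besides the shell and the picture viewer there is one more tool, called after ">>>" by a JSON object that holds its "op" and its "data", one argument or row to a line. carry_out: Moves the arm, as the interface text tells. Its arguments: {"type":"object","properties":{"rows":{"type":"array","items":{"type":"array","items":{"type":"number","minimum":-1,"maximum":1}}},"grip":{"type":"number"},"force":{"type":"number"}},"required":["rows"]}

```bash
mkdir -p pics; ls; python3 - <<'E'
from cell import *
import cv2
s=state();print(s)
for n in("scene","top"):
    p,d=read_camera(n);cv2.imwrite(f"pics/{n}0.png",p);c=calibration(n);print(n,c)
E
```

```text
pics
{'time': 0.0, 'joint_pos': array([-1.19159756,  0.33284016, -0.06471419,  1.46095445,  0.02162051,
        1.34987213, -0.08851392]), 'qd': array([-0.00143597, -0.00176769,  0.00083835,  0.00066222,  0.00113635,
        0.00045343, -0.00095357]), 'joint_torque': array([-1.53271571e-04, -6.23242235e+01,  2.44482391e-02, -3.89908504e+01,
       -6.12036232e-02,  3.96508514e-02,  1.43320217e-04]), 'position': array([0.24427176, 0.57485999, 0.21396751]), 'eef_rot': array([ 1.99538280e-01,  9.79889790e-01, -6.81823900e-04, -9.82699133e-05]), 'force': array([ 0.13610946,  0.34622264, -0.14540314]), 'ft_torque': array([ 0.01787004, -0.0008624 , -0.01172208]), 'grasp_force': 0.0, 'opening': 0.0873262128809584}
scene {'K': array([[392.17954635,   0.        , 278.39639415],
       [  0.        , 392.17954635, 205.36477499],
       [  0.        ,   0.        ,   1.        ]]), 'R': array([[ 0.41699757,  0.90880978, -0.01333453],
       [ 0.51147263, -0.24676076, -0.82310684],
       [-0.75133799,  0.3364133 , -0.56772997]]), 't': array([-0.28960483, -0.2036722 ,  1.23752022])}
top {'K': array([[466.21135929,   0.        , 280.3710742 ],
       [  0.        , 466.21135929, 215.77145548],
       [  0.        ,   0.        ,   1.        ]]), 'R': array([[-0.00908329, -0.9995545 , -0.02843048],
       [-0.98470301,  0.01388852, -0.17368674],
       [ 0.17400422,  0.02641794, -0.98439048]]), 't': array([0.03610412, 0.633025  , 0.92297236])}
```

View pics/top0.png

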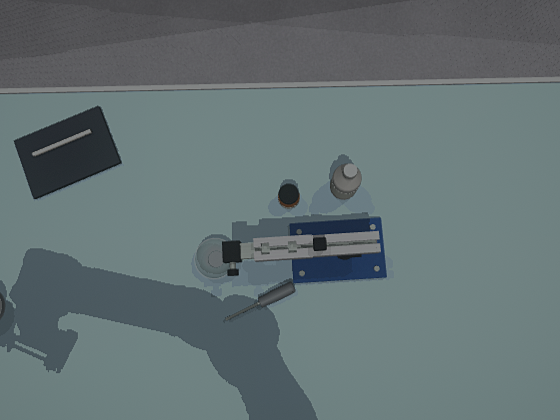

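View pics/scene0.png

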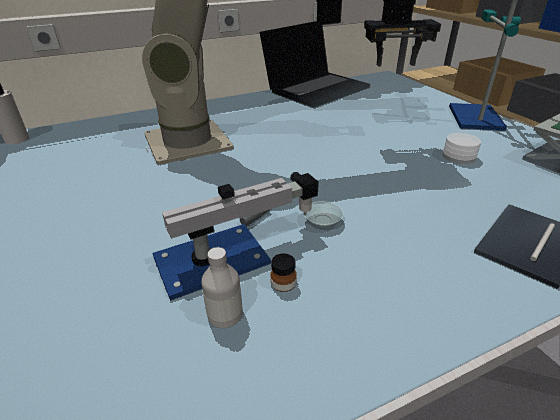

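The top view shows the button cap near (320,244), the holes near (293,245) and (265,247), and the head at (232,251). The scene view shows the bottle and jar on the far side of the boom. I'll zoom in to measure.

```bash
cat > h.py <<'E'
import numpy as np,cv2
from cell import *
def ray(n,u,v,z):
    c=calibration(n);C=-c["R"].T@c["t"];d=c["R"].T@np.linalg.inv(c["K"])@[u,v,1.]
    return C+d*(z-C[2])/d[2]
def proj(n,X):
    c=calibration(n);p=c["K"]@(c["R"]@np.array(X)+c["t"]);return p[:2]/p[2]
E
python3 - <<'E'
from h import *
p=cv2.imread("pics/top0.png")[215:290,220:395]
a=cv2.resize(p,None,fx=4.5,fy=4.5,interpolation=cv2.INTER_CUBIC);cv2.imwrite("pics/tz.png",np.clip(a*1.3,0,255).astype(np.uint8)) 
p=cv2.imread("pics/scene0.png")[170:240,155:330]
cv2.imwrite("pics/sz.png",cv2.resize(p,None,fx=4.5,fy=4.5,interpolation=cv2.INTER_CUBIC))
E
```

```text
(no output)
```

View pics/tz.png

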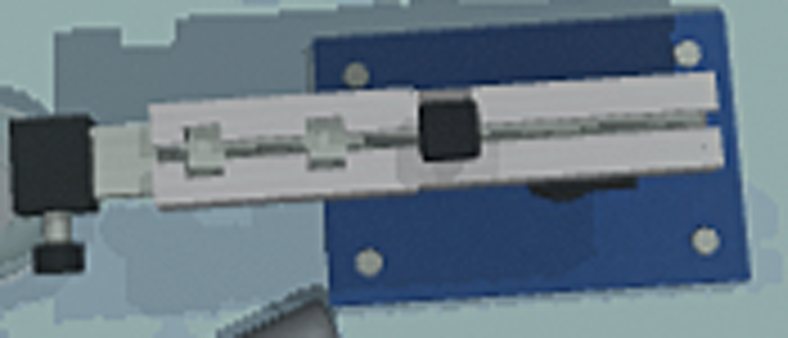

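View pics/sz.png

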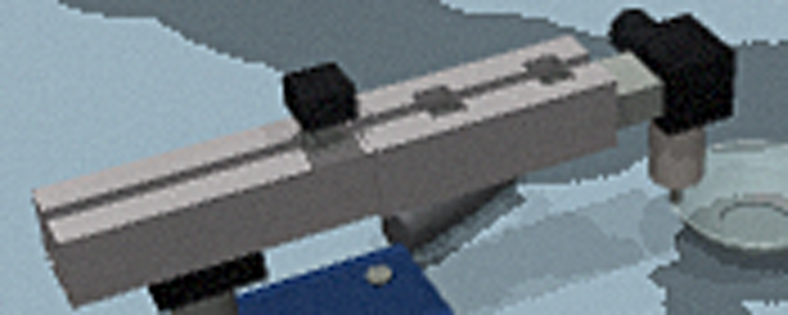

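Top crop: cap top centre (450,129), next hole (327,143), third hole (206,149). Scene crop: cap top centre about (318,80), next hole (440,102), third hole (549,69).

```bash
python3 - <<'E'
from h import *
f=lambda n,u,v,z:ray(n,(220 if n=="top" else 155)+(u+.5)/4.5-.5,(215 if n=="top" else 170)+(v+.5)/4.5-.5,z)
T={}
for n,L in dict(top=[(450,129,.157),(327,143,.13),(206,149,.13),(713,119,.13),(155,154,.13),(52,165,.126)],scene=[(318,80,.157),(440,102,.13),(549,69,.13)]).items():
    P=[f(n,*l) for l in L]
    for p in P: print(n,p.round(4),round(np.linalg.norm(p[:2]-P[0][:2])*1000,1))
    d=P[2]-P[0]; print("dir deg",np.degrees(np.arctan2(d[1],d[0])),"h12",np.linalg.norm(P[2]-P[1]))
# top cam dark mask of cap
p=cv2.imread("pics/top0.png");g=p.max(2)
m=(g[230:262,305:335]<60).astype(np.uint8);k,l,st,c=cv2.connectedComponentsWithStats(m);
for i in range(1,k):print(st[i],c[i]+[305,230],ray("top",*(c[i]+[305,230]),.155))
s=state();q=s["eef_rot"]
from scipy.spatial.transform import Rotation as Ro
print(Ro.from_quat(q).as_matrix().round(3))
E
```

```text
top [ 0.5627 -0.0463  0.157 ] 0.0
top [0.5605 0.0045 0.13  ] 50.9
top [0.5585 0.0561 0.13  ] 102.5
top [ 0.5687 -0.1593  0.13  ] 113.1
top [0.5566 0.0778 0.13  ] 124.3
top [0.5529 0.1224 0.126 ] 169.0
dir deg 92.32478935385414 h12 0.05159335512688559
scene [ 0.566  -0.0443  0.157 ] 0.0
scene [0.5628 0.0081 0.13  ] 52.5
scene [0.5587 0.0604 0.13  ] 104.9
dir deg 93.9824896648347 h12 0.05244946382189412
[1 3 1 1 1] [306. 233.] [ 0.58252175 -0.02149485  0.155     ]
[20  3  6  1  6] [327.5 233. ] [ 0.58199969 -0.06156771  0.155     ]
[7 4 1 1 1] [312. 234.] [ 0.58049247 -0.03264934  0.155     ]
[  8   7  14  14 178] [319.23033708 243.53932584] [ 0.56243024 -0.0457013   0.155     ]
[ 0 16  7  2  8] [307.625 246.125] [ 0.55786677 -0.02405386  0.155     ]
[[-0.92   0.391 -0.   ]
 [ 0.391  0.92  -0.001]
 [-0.    -0.001 -1.   ]]
```

>>> {"op": "carry_out", "data": {
  "rows": [
    [-0.89,-0.74,-0.05,0],
    [-0.89,-0.74,-0.05,0],
    [-0.89,-0.74,-0.05,0],
    [-0.89,-0.74,-0.05,0],
    [-0.89,-0.74,-0.05,0],
    [-0.89,-0.74,-0.05,0],
    [-0.89,-0.74,-0.05,0]
  ],
  "grip": -0.1
}}

```text
time: 0.68
position: [0.3539, 0.3641, 0.2252]
eef_rot: [0.203, 0.979, -0.0, 0.001]
force: [0.7, 0.0, 0.2]
opening: 0.0512
grasp_force: 0.0
```

>>> {"op": "carry_out", "data": {
  "rows": [
    [-0.89,-0.74,0,0],
    [-0.89,-0.74,0,0],
    [-0.89,-0.74,0,0],
    [-0.89,-0.74,0,0],
    [-0.89,-0.74,0,0],
    [-0.89,-0.74,0,0],
    [-0.89,-0.74,0,0]
  ]
}}

```text
time: 1.27
position: [0.4584, 0.1582, 0.2247]
eef_rot: [0.203, 0.979, -0.001, 0.0]
force: [0.5, -0.1, 0.0]
opening: 0.0476
grasp_force: 0.0
```

>>> {"op": "carry_out", "data": {
  "rows": [
    [-0.89,-0.74,0,-0.29],
    [-0.89,-0.74,0,-0.29],
    [-0.89,-0.74,0,-0.29],
    [-0.89,-0.74,0,-0.29],
    [-0.89,-0.74,0,-0.29],
    [-0.89,-0.74,0,-0.29],
    [-0.89,-0.74,0,-0.29],
    [-0.89,-0.74,0,-0.29]
  ]
}}

```text
time: 1.93
position: [0.5627, -0.0454, 0.2242]
eef_rot: [-0.024, 1.0, -0.001, -0.0]
force: [0.0, 0.1, 0.2]
opening: 0.0479
grasp_force: 0.0
```

```bash
python3 - <<'E'
from h import *
p,d=read_camera("scene");a=p[110:240,150:330];cv2.imwrite("pics/s1.png",cv2.resize(a,None,fx=4.4,fy=4.4,interpolation=cv2.INTER_CUBIC))
s=state();print(s["position"])
from scipy.spatial.transform import Rotation as Ro
R=Ro.from_quat(s["eef_rot"]).as_matrix();print(R.round(3))
for yy in(-.024,.024):
  print((proj("scene",s["position"]+R@[0,yy,.014])-[150,110])*4.4)
E
```

```text
[ 0.56227306 -0.04286616  0.2241098 ]
[[-0.999 -0.052 -0.001]
 [-0.052  0.999 -0.   ]
 [ 0.001 -0.    -1.   ]]
[261.65583068 235.03819709]
[375.87180567 207.15027009]
```

View pics/s1.png

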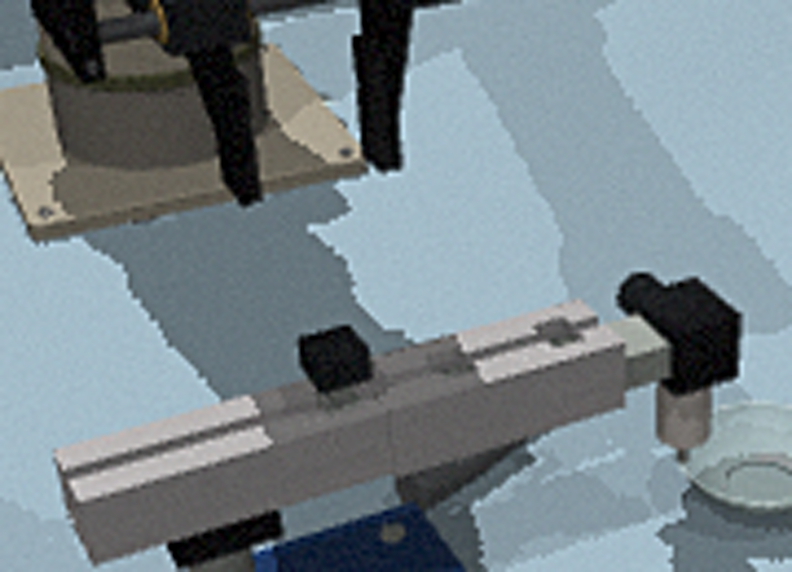

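```bash
python3 - <<'E'
from h import *
p,d=read_camera("scene");c=calibration("scene");print(state()["position"])
def dp(u,v):
    x=np.linalg.inv(c["K"])@[u,v,1]*d[v,u];return (c["R"].T@(x-c["t"])).round(4)
for zx,zy in [(245,197),(240,180),(385,163),(385,145),(340,352),(330,345),(650,370)]:
    u,v=int(150+zx/4.4),int(110+zy/4.4);print(zx,zy,dp(u,v))
p,d=read_camera("top");cv2.imwrite("pics/t1.png",cv2.resize(p[190:300,240:400],None,fx=4.5,fy=4.5,interpolation=cv2.INTER_CUBIC))
E
```

```text
[ 0.56207419 -0.04132829  0.22419456]
245 197 [ 0.5704 -0.0739  0.2329]
240 180 [ 0.5688 -0.0743  0.2396]
385 163 [ 0.57   -0.0174  0.2333]
385 145 [ 0.5723 -0.0174  0.2436]
340 352 [ 0.5744 -0.0439  0.1561]
330 345 [ 0.5676 -0.0453  0.1568]
650 370 [0.5727 0.0981 0.1065]
```

Fingertips show near z≈0.231 (higher than nominal) and centred on the cap within a few mm. I'll descend beside the cap and look again.

>>> {"op": "carry_out", "data": {
  "rows": [
    [0,-0.01,0.14,0],
    [0,-0.01,0.28,0],
    [0,-0.01,0.28,0],
    [0,-0.01,0.28,0],
    [0,-0.01,0.28,0]
  ]
}}

```text
time: 2.5
position: [0.5629, -0.0432, 0.1702]
eef_rot: [-0.028, 1.0, 0.0, 0.001]
force: [-0.3, -0.5, 1.3]
opening: 0.048
grasp_force: 0.0
```

```bash
python3 - <<'E'
from h import *
p,d=read_camera("scene");cv2.imwrite("pics/s2.png",cv2.resize(p[130:230,170:290],None,fx=6,fy=6,interpolation=cv2.INTER_CUBIC))
s=state();print(s["position"],s["force"])
c=calibration("scene");print([(proj("scene",s["position"]+np.array([0,y,-.014]))-[170,130])*6 for y in(-.024,.024)])
E
```

```text
[ 0.56321823 -0.04351037  0.17060037] [0.31957238 0.25117722 0.89335823]
[array([254.636062  , 358.96289515]), array([406.31361109, 322.28699811])]
```

View pics/s2.png

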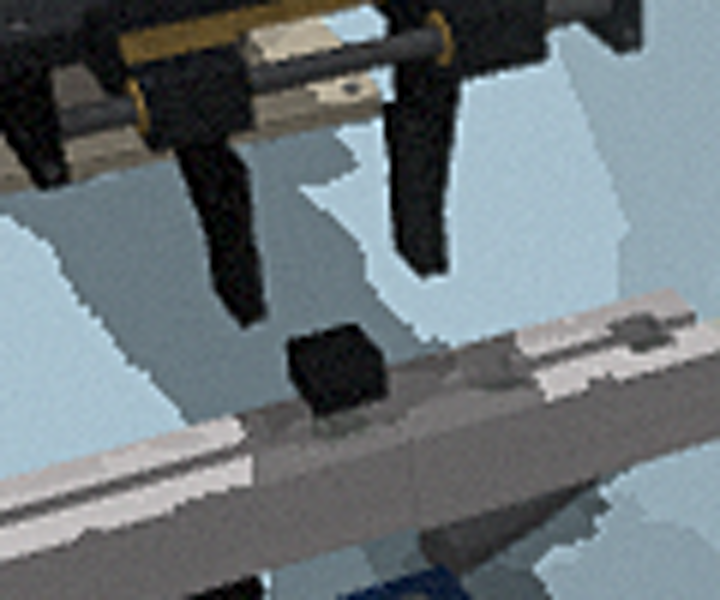

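The tips (262,320) and (410,270) straddle the cap centre (336,350) but look about 20 mm higher than nominal. I'll descend cautiously, then close gently as a test.

>>> {"op": "carry_out", "data": {
  "rows": [
    [-0.015,0.007,0.03,0],
    [-0.015,0.007,0.06,0],
    [-0.015,0.007,0.06,0],
    [-0.015,0.007,0.06,0]
  ]
}}

```text
time: 2.88
position: [0.5651, -0.0426, 0.1565]
eef_rot: [-0.027, 1.0, 0.0, -0.0]
force: [-0.5, -0.3, -0.2]
opening: 0.0479
grasp_force: 0.0
```

>>> {"op": "carry_out", "data": {
  "rows": [
    [0,0,0,0],
    [0,0,0,0],
    [0,0,0,0]
  ],
  "grip": 0.3,
  "force": 3
}}

```text
time: 3.13
position: [0.5654, -0.0428, 0.1569]
eef_rot: [-0.027, 1.0, 0.0, 0.0]
force: [-0.0, 0.4, 0.2]
opening: 0.0355
grasp_force: 0.0
```

>>> {"op": "carry_out", "data": {
  "rows": [
    [0,0,0,0],
    [0,0,0,0],
    [0,0,0,0],
    [0,0,0,0],
    [0,0,0,0],
    [0,0,0,0]
  ],
  "grip": 0.52
}}

```text
time: 3.63
position: [0.5653, -0.0427, 0.1567]
eef_rot: [-0.027, 1.0, 0.0, -0.0]
force: [0.6, 0.5, 0.0]
opening: 0.021
grasp_force: 0.0
```

```bash
python3 - <<'E'
from h import *
p,d=read_camera("scene");cv2.imwrite("pics/s3.png",cv2.resize(p[130:230,170:290],None,fx=6,fy=6,interpolation=cv2.INTER_CUBIC))
s=state();print(s["position"],s["force"],s["opening"],s["grasp_force"])
E
```

```text
[ 0.56527496 -0.04262646  0.15670444] [-0.05218734 -0.43886101 -0.39958051] 0.02093579653469588 0.0
```

View pics/s3.png

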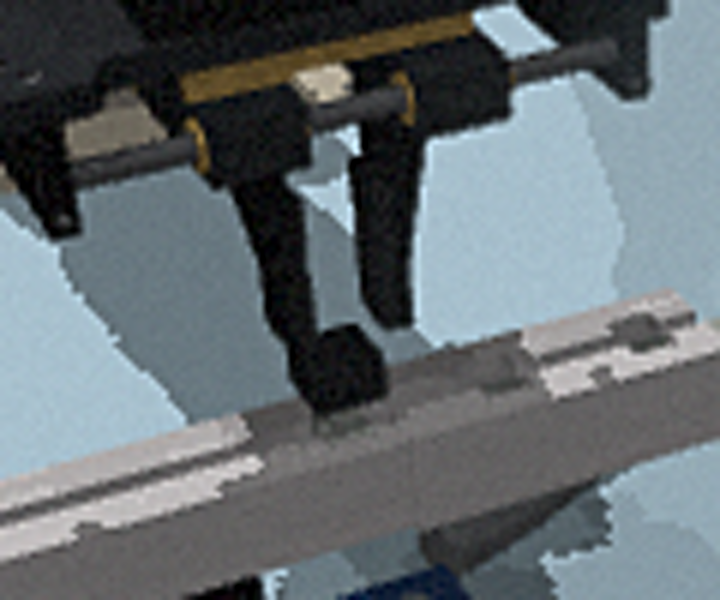

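The fingers closed to 21 mm with no contact, so the tips are just above the cap, about 6 mm above the TCP reading. I'll reopen and go down with force checks.

>>> {"op": "carry_out", "data": {
  "rows": [
    [0,0,0,0],
    [0,0,0,0],
    [0,0,0,0],
    [0,0,0,0]
  ],
  "grip": 0.1
}}

```text
time: 4.02
position: [0.5653, -0.0426, 0.1567]
eef_rot: [-0.027, 1.0, 0.0, -0.0]
force: [0.2, -0.8, 0.2]
opening: 0.0364
grasp_force: 0.0
```

>>> {"op": "carry_out", "data": {
  "rows": [
    [0,0,0.02,0],
    [0,0,0.04,0],
    [0,0,0.05,0],
    [0,0,0.05,0]
  ]
}}

```text
time: 4.35
position: [0.5648, -0.0426, 0.1459]
eef_rot: [-0.027, 1.0, -0.0, -0.001]
force: [0.6, 0.1, 0.0]
opening: 0.0389
grasp_force: 0.0
```

>>> {"op": "carry_out", "data": {
  "rows": [
    [0,0,0.01,0],
    [0,0,0.02,0],
    [0,0,0.02,0]
  ]
}}

```text
time: 4.6
position: [0.5651, -0.0426, 0.1423]
eef_rot: [-0.027, 1.0, 0.0, -0.0]
force: [-0.4, 0.0, 0.2]
opening: 0.0391
grasp_force: 0.0
```

```bash
python3 - <<'E'
from h import *
p,d=read_camera("scene");cv2.imwrite("pics/s4.png",cv2.resize(p[130:230,170:290],None,fx=6,fy=6,interpolation=cv2.INTER_CUBIC))
s=state();print(s["position"],s["force"],s["opening"],s["grasp_force"])
E
```

```text
[ 0.5651758  -0.04263546  0.14254923] [-0.22482044  0.18946919 -0.24734438] 0.039421777981951324 0.0
```

View pics/s4.png

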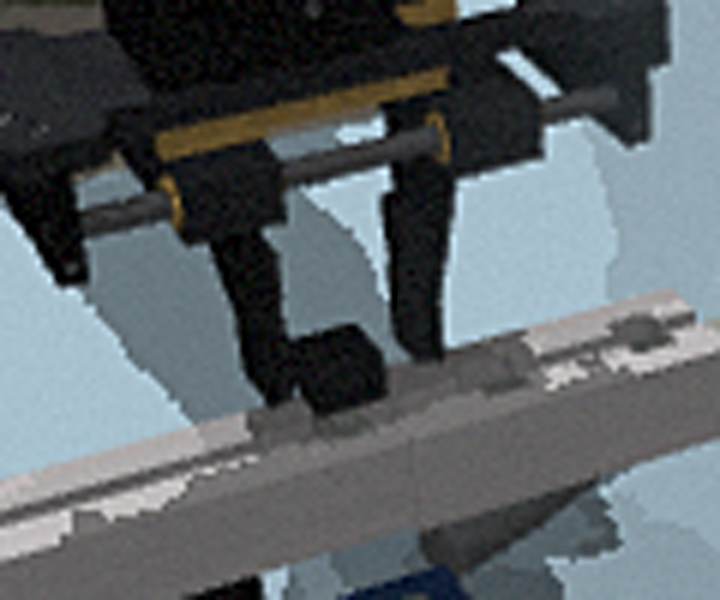

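The fingers straddle the cap about evenly, with the inner edge at x≈293 left of the cap corner at 315, and about 410 right of 387. The tips are at z≈0.149. I'll go 4 mm deeper, then pinch lightly.

>>> {"op": "carry_out", "data": {
  "rows": [
    [0,0,0.01,0],
    [0,0,0.02,0],
    [0,0,0.02,0]
  ]
}}

```text
time: 4.9
position: [0.5651, -0.0426, 0.1383]
eef_rot: [-0.027, 1.0, 0.0, -0.0]
force: [-0.6, -0.5, 0.2]
opening: 0.039
grasp_force: 0.0
```

>>> {"op": "carry_out", "data": {
  "rows": [
    [0,0,0,0],
    [0,0,0,0],
    [0,0,0,0],
    [0,0,0,0],
    [0,0,0,0]
  ],
  "grip": 0.6,
  "force": 3
}}

```text
time: 5.32
position: [0.5654, -0.0445, 0.1388]
eef_rot: [-0.026, 1.0, -0.001, 0.0]
force: [0.9, -4.8, -2.0]
opening: 0.024
grasp_force: 3.0
```

>>> {"op": "carry_out", "data": {
  "rows": [
    [0,-0.005,0,0],
    [0,-0.01,0,0],
    [0,-0.01,0,0],
    [0,-0.01,0,0]
  ]
}}

```text
time: 5.65
position: [0.5654, -0.0445, 0.1388]
eef_rot: [-0.027, 1.0, 0.0, 0.0]
force: [-0.3, -0.7, -0.1]
opening: 0.0243
grasp_force: 3.0
```

>>> {"op": "carry_out", "data": {
  "rows": [
    [0,0,0,0],
    [0,0,0,0],
    [0,0,0.01,0],
    [0,0,0.02,0],
    [0,0,0.03,0],
    [0,0,0.035,0],
    [0,0,0.035,0],
    [0,0,0.035,0]
  ],
  "force": 25
}}

```text
time: 6.32
position: [0.5655, -0.0445, 0.1319]
eef_rot: [-0.027, 1.0, 0.0, 0.0]
force: [-0.7, 0.6, 4.8]
opening: 0.0236
grasp_force: 25.0
```

>>> {"op": "carry_out", "data": {
  "rows": [
    [0,0,0.003,0],
    [0,0.01,0.003,0],
    [0,0.02,0.003,0],
    [0,0.03,0.003,0],
    [0,0.03,0.003,0]
  ]
}}

```text
time: 6.73
position: [0.5652, -0.0386, 0.1314]
eef_rot: [-0.027, 1.0, -0.0, 0.0]
force: [-1.3, 0.5, 5.1]
opening: 0.0236
grasp_force: 25.0
```

Freely sliding (6 mm). Continue to about 24 mm.

>>> {"op": "carry_out", "data": {
  "rows": [
    [0,0.015,0,0],
    [0,0.03,0,0],
    [0,0.045,0,0],
    [0,0.06,0,0],
    [0,0.075,0,0],
    [0,0.09,0,0],
    [0,0.09,0,0]
  ]
}}

```text
time: 7.32
position: [0.5642, -0.0203, 0.1313]
eef_rot: [-0.027, 1.0, 0.0, 0.0]
force: [-1.5, -0.6, 5.3]
opening: 0.0238
grasp_force: 25.0
```

>>> {"op": "carry_out", "data": {
  "rows": [
    [0,0,0,0],
    [0,0,0,0],
    [0,0,0,0],
    [0,0,-0.01,0],
    [0,0,-0.02,0],
    [0,0,-0.02,0]
  ],
  "grip": 0.28,
  "force": 5
}}

```text
time: 7.82
position: [0.5643, -0.0207, 0.1356]
eef_rot: [-0.027, 1.0, 0.0, 0.0]
force: [0.6, 0.5, 0.4]
opening: 0.0311
grasp_force: 0.0
```

>>> {"op": "carry_out", "data": {
  "rows": [
    [0,0.02,0,0],
    [0,0.04,0,0],
    [0,0.06,0,0],
    [0,0.08,0,0],
    [0,0.1,0,0],
    [0,0.115,0,0],
    [0,0.128,0,0],
    [0,0.128,0,0]
  ]
}}

```text
time: 8.48
position: [0.5627, 0.0059, 0.1351]
eef_rot: [-0.027, 1.0, 0.0, 0.0]
force: [0.2, 0.0, 0.6]
opening: 0.0313
grasp_force: 0.1
```

```bash
cat >> h.py <<'E'
def cap():
    p,d=read_camera("scene");c=calibration("scene");s=state();y0=s["position"][1]
    v,u=np.mgrid[:420,:560];X=np.stack([u,v,np.ones_like(u)],-1)@np.linalg.inv(c["K"]).T*d[...,None]
    W=(X-c["t"])@c["R"]
    for nm,yc,h in(("cap",y0-.004,.007),):
        m=(abs(W[...,1]-yc)<h)&(abs(W[...,0]-.565)<.016)&(W[...,2]>.143)&(W[...,2]<.168)
        z=W[m][:,2]; print(nm,m.sum(),"z pct",np.percentile(z,[50,80,90,97]).round(4) if m.any() else None)
    m=(abs(W[...,0]-.555)<.04)&(W[...,2]>.095)&(W[...,2]<.128)&(W[...,1]>y0+.12)&(p.max(2)<60)
    print("head y",np.percentile(W[m][:,1],[5,50,95]).round(4))
    print(s["position"].round(4),s["force"].round(1),s["opening"]," boom est",round((y0+.0445)*1000-(s["opening"]-.0238)*500,1))
    return p
E
python3 -c "
from h import *
cap()"
```

```text
cap 67 z pct [0.1502 0.151  0.1513 0.1518]
head y [0.1558 0.1693 0.1873]
[0.5626 0.0059 0.135 ] [0.1 0.3 0. ] 0.03099224562861667  boom est 46.8
```

>>> {"op": "carry_out", "data": {
  "rows": [
    [0,0.005,0,0],
    [0,0.01,0,0],
    [0,0.01,0,0]
  ]
}}

```text
time: 8.78
position: [0.5625, 0.0063, 0.1349]
eef_rot: [-0.027, 1.0, -0.0, -0.0]
force: [1.6, -3.8, -0.9]
opening: 0.0316
grasp_force: 2.1
```

```bash
python3 -c "
from h import *
cap()"
```

```text
cap 70 z pct [0.1502 0.1513 0.1516 0.1517]
head y [0.1562 0.1697 0.188 ]
[0.5625 0.0064 0.1349] [ 0.2 -4.5 -0.1] 0.03151105297005476  boom est 47.0
```

>>> {"op": "carry_out", "data": {
  "rows": [
    [0,0.003,0,0],
    [0,0.005,0,0],
    [0,0.005,0,0]
  ]
}}

```text
time: 9.08
position: [0.5625, 0.0075, 0.135]
eef_rot: [-0.027, 1.0, -0.0, -0.0]
force: [0.7, -5.0, -0.2]
opening: 0.0315
grasp_force: 2.5
```

```bash
python3 -c "
from h import *
cap()"
```

```text
cap 68 z pct [0.1503 0.1511 0.1514 0.1517]
head y [0.1573 0.1713 0.1892]
[0.5625 0.0075 0.135 ] [-0.1 -5.3 -1.1] 0.031193207447970772  boom est 48.3
```

>>> {"op": "carry_out", "data": {
  "rows": [
    [0,0.002,0,0],
    [0,0.004,0,0],
    [0,0.004,0,0]
  ]
}}

```text
time: 9.38
position: [0.5624, 0.0086, 0.1351]
eef_rot: [-0.027, 1.0, 0.0, -0.0]
force: [-0.2, -4.9, 0.7]
opening: 0.0309
grasp_force: 2.3
```

```bash
python3 -c "
from h import *
cap()"
```

```text
cap 70 z pct [0.1506 0.1512 0.1515 0.1517]
head y [0.1586 0.1722 0.1895]
[0.5624 0.0086 0.1351] [ 0.1 -4.3  0.1] 0.031126493708050623  boom est 49.5
```

>>> {"op": "carry_out", "data": {
  "rows": [
    [0,0.002,0,0],
    [0,0.003,0,0],
    [0,0.003,0,0]
  ]
}}

```text
time: 9.68
position: [0.5624, 0.0102, 0.1352]
eef_rot: [-0.027, 1.0, 0.001, -0.0]
force: [-0.4, -2.0, 0.7]
opening: 0.0313
grasp_force: 0.7
```

```bash
python3 -c "
from h import *
cap()"
```

```text
cap 83 z pct [0.1553 0.1562 0.1564 0.1569]
head y [0.16   0.1738 0.1916]
[0.5625 0.0102 0.1352] [ 0.1 -0.8 -0.1] 0.031459299251884024  boom est 50.8
```

The cap top rose to about 0.1565, so it has popped up. I'll back the finger off, then rise straight up.

>>> {"op": "carry_out", "data": {
  "rows": [
    [0,-0.009,0,0],
    [0,-0.018,0,0],
    [0,-0.018,0,0],
    [0,-0.018,0,0]
  ]
}}

```text
time: 10.07
position: [0.5627, 0.0058, 0.1351]
eef_rot: [-0.027, 1.0, 0.0, 0.0]
force: [0.2, 0.3, -0.1]
opening: 0.0315
grasp_force: 0.0
```

>>> {"op": "carry_out", "data": {
  "rows": [
    [0,0,-0.05,0],
    [0,0,-0.15,0],
    [0,0,-0.3,0],
    [0,0,-0.45,0],
    [0,0,-0.5,0],
    [0,0,-0.5,0]
  ]
}}

```text
time: 10.57
position: [0.5642, 0.0058, 0.2389]
eef_rot: [-0.027, 1.0, 0.001, 0.003]
force: [-0.6, 1.0, -0.0]
opening: 0.0313
grasp_force: 0.0
```

```bash
python3 - <<'E'
from h import *
p=cap();cv2.imwrite("pics/s5.png",cv2.resize(p[130:330,150:370],None,fx=3,fy=3,interpolation=cv2.INTER_CUBIC))
E
```

```text
cap 105 z pct [0.1544 0.1562 0.1566 0.1574]
head y [0.1599 0.1736 0.1917]
[0.5634 0.0058 0.2366] [ 0.   0.4 -0.3] 0.031171350042675957  boom est 46.6
```

View pics/s5.png

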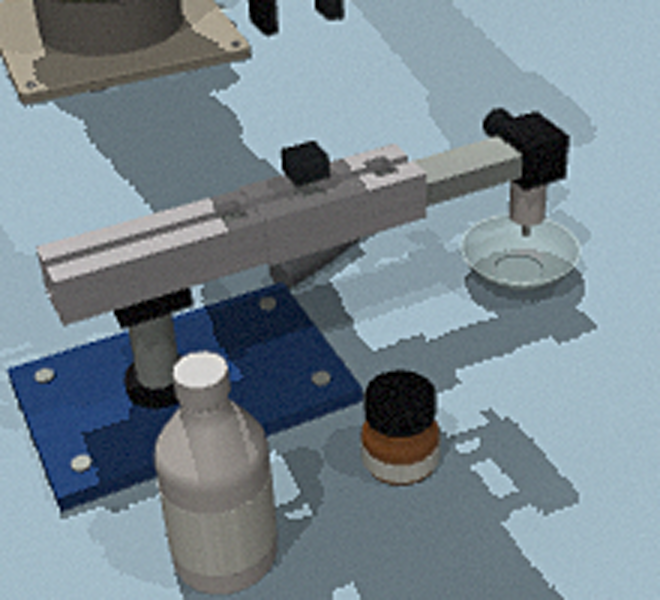

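The button (305,160) stands popped up in the second hole, with the first hole empty at (235,207). The probe (528,225) is over the dish, and everything else is in place.

```bash
python3 -c "
from cell import *
print(job_done())"
```

```text
the job is handed in; nothing more can be done
None
```

The boom is run out one hole, about 51 mm, with the button popped up and let go in the next hole, the probe head over the dish, nothing else seen to have moved, and the job handed in at about 10.6 s.

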